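# Open the burger press and fit the tall forming ring

### The arm

A 7-joint arm with a two-finger parallel gripper is mounted at the origin on the work surface; the furniture and walls round the work are solid. World frame = base frame: x ahead of the robot, y to its left, z up, the work surface at z = 0. Lengths are in mm, angles in rad, forces in N, time in s.
With the tool pointing down it reaches from about 400 to 900 mm from the base axis. Payload 5.5 kg.
Tool frame: the origin (TCP) lies at the centre of the arm's flange, where the gripper is bolted on; the fingertips stand 178 mm ahead of it and the grasp point (between the pads) lies 159 mm ahead of it (pinch_z is the z of the grasp point in the tool frame, in mm); z points along the fingers, y is the line along which they close (so a half turn about z gives the same grasp; the last joint's range is limited). The gripper opens to 92 mm and grips with 3 to 60 N. Pads are 19 mm wide; open, the fingers measure 130 mm over their backs; the gripper's body (75 mm by 190 mm) begins 47 mm behind the grasp point.
Start: joints at [-0.86, 0.501, -0.427, 1.55, 0.221, 1.138, -0.21], TCP at [281.408, 585.923, 404.729] pointing down, gripper open.
Joint ranges: [-2.88, 2.88], [-0.31, 2.03], [-1.54, 1.56], [0.2, 2.42], [-1.41, 4.55], [0.19, 2.02], [-2.57, 2.57]. Speed limits (rad/s): [2.57, 2.57, 3.14, 3.14, 3.14, 3.14, 3.14].

### API

Orientations are given as [roll, pitch, yaw] about the fixed x, y, z axes, in that order (R = Rz(yaw) Ry(pitch) Rx(roll)).
In Python, from plant import * gives the robot as it stands. The module is installed in compiled form; this text tells all that it offers.
- The arm moves only by the tool jog_arm, never from a script. Its argument "plan" is one flat list of numbers, 7 for each row, row after row: the shift along the tool's x, y, z in m, then the turn, a rotation vector about the tool's x, y, z in rad, then the opening, from 0 (shut) to 1 (fully open). A call has 1 to 20 rows; each row shifts and turns the commanded pose from where the row before left it, along the tool's axes as they then stand; what a row does not reach is not made up. A row lasts 1/12 s, in which the tool goes at most 41.7 mm and 7.16 degrees, less where a joint would pass 70% of its speed; a pose out of reach is approached as far as the arm can. A call is refused whole if a number of a shift passes 0.0417 or a number of a turn 0.125, either way. A call with a gripper value outside its range is refused whole. The fingers move at their own pace and stop on an object; "force" is the grip in N (left out, the last holds). Time passes only in rows, so rows that do not move let the fingers close. It gives the time, the measured TCP pose, the force, the opening and the grip force at its end, in the units of the state.
- get_state(): the state, without advancing time (a new reading comes with each control period).
- capture(name): name is "scene" or "top" or "wrist"; returns the picture (400x640x3 uint8, red, green, blue); there is no depth.
- get_calibration(name): a dict with "K" (3x3 intrinsics, pixels), "view" (4x4, takes a point from world to camera coordinates); the wrist camera has in their place "T_tool_cam" (4x4, takes a point from camera to tool coordinates, whose origin is the TCP and whose axes are the flange's). Camera axes: x right, y down, z forward; pixel columns grow to the right and rows downward; lengths in mm; the calibration is good to about 2 mm. A picture is of the moment at which its call begins: read the wrist's pose just before it. get_calibration takes no time and is no camera call.
- hand_in(): hands the job in; it is judged then, once.
Trained networks look in the newest picture that a camera, given by its name, has taken for a name from the list of things; names that differ only in an ending like _2 or _b are one class to them, and where a whole thing is asked for, a point or a joint stands for the part that bears it (a point fixed in the world has none). Each returns a list of dicts, best first, with "p" (0 to 1); they miss things now and then, are a little off and sometimes report something else, mostly with a low value. They report only what shows in the picture. A call takes as long as a camera call. They do not tell look-alikes from the thing itself.
- outline_of(thing, camera): "pixels" (400x640 bool, what is visible of it).
- place_of(thing, camera): "centre" ([x, y, z] in mm, in world coordinates, good to about 4 mm: a listed point, or the origin of a listed thing).
The state is a dict: "time": time; "q": joint angles; "joint_vel": joint speeds; "tau": joint torques, N m; "ee_pos": TCP position; "ee_rot": TCP orientation; "contact_force": force on the tool from outside, world axes, zero at the start; "wrist_torque": the same for the moment, N m; "grip_width": finger opening in mm; "finger_force": force on a finger pad.
Only numpy, scipy, OpenCV 4.12 (cv2) and the standard library are available. Lean on these libraries where they do the work, as an engineer would, in place of code of your own. Each camera call takes 0.05 s, during which the arm holds its last target. There are 200 camera calls.

### The job

Set the burger press up for thick burgers: raise its counterweighted arm by the handle past its balance point and ease it over until it rests open by itself on its rear rubber buffer, letting it neither drop nor be forced against the buffer. Then take the taller of the two loose metal rings and seat it gently, flat and fully down, in the round recess of the press base. Leave the lower ring and the other things standing where they are.

Things in the scene. Friction and masses are not known exactly. Their poses are not given: they have to be found in the camera images.
- press: Grey cast burger press, fixed. Base 22 mm high: a 130 x 130 mm block with the round recess, then a 90 mm wide tongue back to x = 175 mm. Origin: on the worktop under the recess centre; x points from recess to hinge, away from the handle; z up. The hinge line is parallel to y at x = 98 mm, z = 115 mm, between cheeks up to 142 mm high. The arm is part of this body.
- press_arm (a joint): Arm angle (rad): 0 = closed, level, handle towards -x of the press; grows as the handle rises and goes over to +x. Falls shut below its balance point (0.9 to 1.25, differs), open above. The handle weighs 3.5 N closed, nothing at balance, then pulls over with up to 3.5 N. The rear buffer stops it somewhere from 1.6 to 1.97: feel for it. A disc (74 mm) hangs 78 mm under it, 98 mm from the hinge.
- handle (a point): Centre of the arm's black handle: round bar 18 mm thick, 78 mm long, parallel to the hinge line (y of the press), 180 mm from it; 115 mm above the worktop when closed. Cross-bar of a D: two side bars 96 mm apart lead to a cross-piece, leaving a clear gap of 44 mm between handle and cross-piece. Its frame turns with the arm (axes of the press at 0).
- hinge (a point): Point on the arm's hinge line, midway between the cheeks, 115 mm above the worktop.
- stop: Grey boss, 31 mm high, on the rear of the press base, 156 mm behind the recess centre; origin at its foot, 22 mm above the worktop. Carries a screw with a rubber head on which the arm's tail weight rests when open. How far the screw stands out differs each time and is not measured. Load on the rubber: about 3 times the push on the handle plus 5 to 11 N from the arm's own weight.
- seat (a point): Centre of the recess floor, 10 mm above the worktop. The recess is round, 102 mm across, 12 mm deep, with a 2 mm chamfer at its mouth (the base's top, 22 mm above the worktop).
- tall_ring: The taller loose steel ring: 42 mm high, 98 mm outside, 80 mm inside, so a 9 mm wall; about 0.16 kg. It stands flat on the worktop, left or right of the press (the lower ring at the other side). Origin: centre of its underside; z is its axis. Once seated 30 mm of it stand above the base.
- low_ring: The lower ring, 24 mm high, otherwise the same; a bystander. Origin: centre of its underside.
- pepper_mill: Wooden pepper mill, 58 mm across, 170 mm high, upright; a bystander. Origin: centre of its underside.
- salt_shaker: Glass and steel salt shaker, 44 mm across, 90 mm high; a bystander. Origin: centre of its underside.
- spice_jar: Spice jar with a green lid, 46 mm across, 106 mm high; a bystander. Origin: centre of its underside.
- honey_jar: Glass jar with a red screw lid, 65 mm across, 100 mm high; a bystander. Origin: centre of its underside.
Mind the look-alikes: they are no part of the job. Leave any green or yellow look-alike of the tall_ring alone.

How it is judged:
By the outcome, as a careful person would: the job done as asked, in the order asked, and still so for the second after the job is handed in, with the robot touching nothing.
It also fails if it takes over 72 s, if anything falls off the work surface, if the arm or the gripper's body presses on something with over 40 N, if the wrist force passes 120 N, or if a joint passes its speed limit or range.

## Working session

There is one attempt and no reset: what is moved stays moved. The work goes in short steps, Python scripts to look and compute and a tool call to move; the robot and the scene stay as the last step left them, time stands still between calls to the robot, and variables do not carry over. Pictures are saved under pics/ and viewed, at most 10 in all, crops included, and the job is handed in when it is done.

Besides the shell and the picture viewer there is one more tool, called as name(argument=value, ...) on one line, values as JSON. jog_arm: Moves the arm, as the interface text tells. Its arguments: {"type":"object","properties":{"plan":{"type":"array","items":{"type":"number"}},"force":{"type":"number"}},"required":["plan"]}

```bash
mkdir -p pics
cat > h.py <<'E'
from plant import *
import numpy as np, cv2
from scipy.spatial.transform import Rotation as R
def snap(n,f):
    im=capture(n); cv2.imwrite('pics/'+f,im[:,:,::-1]); return im
def T():
    s=get_state(); M=np.eye(4); M[:3,:3]=R.from_euler('xyz',s['ee_rot']).as_matrix(); M[:3,3]=s['ee_pos']; return M
def cam(n):
    c=get_calibration(n); K=np.array(c['K'])
    V=np.array(c['view']) if 'view' in c else np.linalg.inv(T()@np.array(c['T_tool_cam']))
    return K,V
def ray(n,u,v,z,KV=None):
    K,V=KV or cam(n); C=np.linalg.inv(V); d=C[:3,:3]@np.linalg.inv(K)@[u,v,1]; o=C[:3,3]
    return o+d*(z-o[2])/d[2]
def proj(n,p,KV=None):
    K,V=KV or cam(n); q=K@(V[:3,:3]@np.array(p)+V[:3,3]); return q[:2]/q[2]
E
python3 - <<'E'
from h import *
s=get_state(); print({k:np.round(v,3) for k,v in s.items()})
a=snap('scene','s0.png'); b=snap('top','t0.png')
for c in('scene','top'):
  for t in ['press','handle','hinge','stop','seat','tall_ring','low_ring','pepper_mill','salt_shaker','spice_jar','honey_jar']:
    print(c,t,[(np.round(d['centre']).tolist(),round(d['p'],2)) for d in place_of(t,c)][:3])
cv2.imwrite('pics/both.png',cv2.resize(np.vstack([a,b])[:,:,::-1],(480,600)))
E
```

```text
{'time': np.float64(0.0), 'q': array([-0.86 ,  0.502, -0.427,  1.551,  0.221,  1.138, -0.21 ]), 'joint_vel': array([ 0.   ,  0.   ,  0.001,  0.001, -0.001,  0.001,  0.001]), 'tau': array([-1.000e-03, -5.666e+01, -5.816e+00, -2.791e+01, -6.900e-02,
        3.100e-02,  0.000e+00]), 'ee_pos': array([281.348, 585.567, 403.678]), 'ee_rot': array([-3.14 , -0.   ,  2.694]), 'contact_force': array([0.584, 0.016, 0.1  ]), 'wrist_torque': array([ 0.031,  0.034, -0.028]), 'finger_force': np.float64(0.0), 'grip_width': np.float64(91.489)}
scene press [([540.0, -47.0, -1.0], 0.66)]
scene handle [([461.0, -59.0, 113.0], 0.92), ([620.0, 260.0, 5.0], 0.36)]
scene hinge [([543.0, -47.0, 12.0], 0.59), ([642.0, -31.0, 112.0], 0.55)]
scene stop [([694.0, -20.0, 17.0], 0.65)]
scene seat [([541.0, -46.0, 13.0], 0.64), ([452.0, 198.0, -1.0], 0.18)]
scene tall_ring [([449.0, 197.0, -1.0], 0.94), ([373.0, 20.0, 0.0], 0.77), ([381.0, -108.0, 2.0], 0.61)]
scene low_ring [([492.0, -322.0, -3.0], 0.98), ([542.0, -45.0, 13.0], 0.56)]
scene pepper_mill [([680.0, 202.0, -2.0], 0.73), ([488.0, -323.0, -5.0], 0.43)]
scene salt_shaker [([622.0, 258.0, 5.0], 0.65), ([678.0, 206.0, 1.0], 0.17)]
scene spice_jar [([628.0, -292.0, 4.0], 0.75)]
scene honey_jar [([590.0, -383.0, 1.0], 0.96)]
top press []
top handle [([462.0, -57.0, 111.0], 0.89)]
top hinge [([642.0, -31.0, 112.0], 0.86)]
top stop []
top seat [([542.0, -48.0, 9.0], 0.92)]
top tall_ring [([384.0, -107.0, 0.0], 0.94), ([454.0, 198.0, -0.0], 0.81), ([371.0, 21.0, -1.0], 0.67)]
top low_ring [([487.0, -320.0, 2.0], 0.82)]
top pepper_mill [([675.0, 206.0, 2.0], 0.79)]
top salt_shaker [([622.0, 256.0, 1.0], 0.84), ([452.0, 199.0, 2.0], 0.72)]
top spice_jar [([630.0, -292.0, -2.0], 0.61)]
top honey_jar [([587.0, -385.0, 2.0], 0.6)]
```

View pics/s0.png

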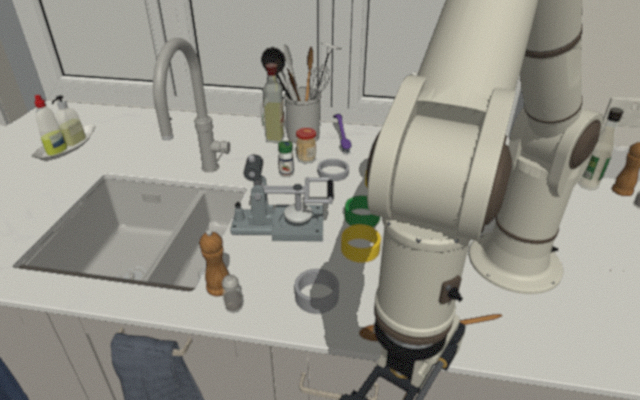

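View pics/t0.png

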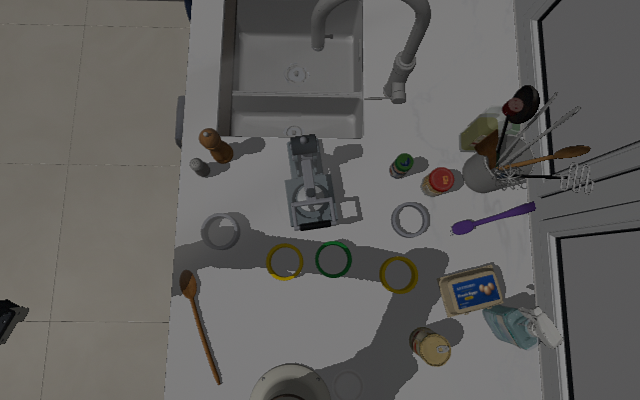

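The scene view shows the press at about (285,210), with the D-handle at (320,190).

Ring candidates in the top view:
- grey at (220,230)
- grey at (410,219)
- yellow at (285,261)
- yellow at (398,275)
- green at (333,259)

I choose the grey ring at (220,230), which is scene (317,290) and world about (452,198). I'll check it in one crop.

Run:
```python
import cv2
a=cv2.imread('pics/s0.png')[145:325,225:405]
cv2.imwrite('pics/c0.png',cv2.resize(a,(600,600),interpolation=cv2.INTER_CUBIC))
from h import *
# required shift to above handle in tool axes
M=T(); print(M[:3,:3].T@(np.array([462,-58,350])-M[:3,3]))
KV=cam('top')
for t,p in dict(ring=(452,198,42),low=(488,-321,24),hd=(462,-58,115)).items(): print(t,proj('top',p,KV),proj('scene',p))
```

```text
[-441.5716249  -502.28719783   54.69413989]
ring [218.2080381  230.56917706] [314.72601535 283.96308892]
low [410.84389274 220.21714391] [332.9847514  166.06817635]
hd [314.70717168 225.0458901 ] [328.6445594  190.15700214]
```

View pics/c0.png

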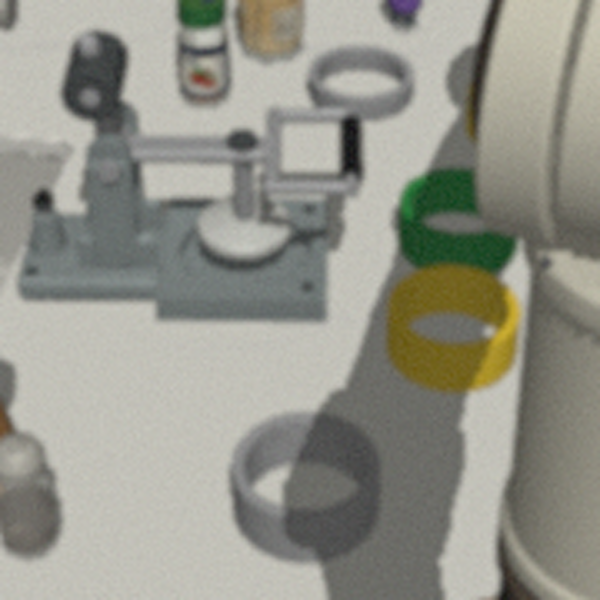

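The crop confirms the choice. The grey ring in front, at crop (305,490), is clearly tall. The grey one behind, at (360,80), is low. The D-handle's black bar is at (350,150).

jog_arm(plan=[-0.0245,-0.028,0.003,0,0,0,0.5,-0.0245,-0.028,0.003,0,0,0,0.5,-0.0245,-0.028,0.003,0,0,0,0.5,-0.0245,-0.028,0.003,0,0,0,0.5,-0.0245,-0.028,0.003,0,0,0,0.5,-0.0245,-0.028,0.003,0,0,0,0.5,-0.0245,-0.028,0.003,0,0,0,0.5,-0.0245,-0.028,0.003,0,0,0,0.5,-0.0245,-0.028,0.003,0,0,0,0.5,-0.0245,-0.028,0.003,0,0,0,0.5,-0.0245,-0.028,0.003,0,0,0,0.5,-0.0245,-0.028,0.003,0,0,0,0.5,-0.0245,-0.028,0.003,0,0,0,0.5,-0.0245,-0.028,0.003,0,0,0,0.5,-0.0245,-0.028,0.003,0,0,0,0.5,-0.0245,-0.028,0.003,0,0,0,0.5,-0.0245,-0.028,0.003,0,0,0,0.5,-0.0245,-0.028,0.003,0,0,0,0.5])

```text
time: 2.7
ee_pos: [460.9, -61.1, 351.0]
ee_rot: [3.141, 0.001, 2.694]
contact_force: [0.4, 0.9, 0.2]
grip_width: 45.8
finger_force: 0.0
```

jog_arm(plan=[0,0,0,0,0,0.12,0.5,0,0,0,0,0,0.12,0.5,0,0,0,0,0,0.12,0.5,0,0,0,0,0,0.12,0.5,0,0,0,0,0,0.12,0.5,0,0,0,0,0,0.12,0.5,0,0,0,0,0,0.12,0.5,0,0,0,0,0,0.12,0.5,0,0,0,0,0,0.01,0.5,0,0,0,0,0,0,0.5])

```text
time: 3.53
ee_pos: [460.8, -59.2, 350.8]
ee_rot: [3.141, 0.0, 1.727]
contact_force: [-0.1, -0.1, -0.0]
grip_width: 46.0
finger_force: 0.0
```

Run:
```python
from h import *
s=get_state(); print({k:np.round(v,3) for k,v in s.items()})
KV=cam('wrist'); snap('wrist','w1.png')
for t in ['handle','hinge','seat','press','stop']: print(t,[(np.round(d['centre'],1).tolist(),round(d['p'],2)) for d in place_of(t,'wrist')][:2])
```

```text
{'time': np.float64(3.533), 'q': array([ 0.01 ,  0.208,  0.067,  2.068, -0.018,  0.866,  0.243]), 'joint_vel': array([ 0.009,  0.002, -0.007, -0.001, -0.   ,  0.001,  0.037]), 'tau': array([ -0.076, -37.111,   0.74 , -24.012,  -0.062,   0.048,  -0.51 ]), 'ee_pos': array([460.784, -59.158, 350.825]), 'ee_rot': array([3.141, 0.   , 1.727]), 'contact_force': array([-0.05 , -0.059, -0.027]), 'wrist_torque': array([-0.077,  0.059,  0.016]), 'finger_force': np.float64(0.0), 'grip_width': np.float64(46.029)}
handle [([463.9, -59.4, 117.1], 0.79)]
hinge [([637.6, -28.6, 115.5], 0.63)]
seat []
press [([540.9, -46.0, 1.8], 0.96)]
stop [([696.2, -20.5, 22.8], 0.5)]
```

View pics/w1.png

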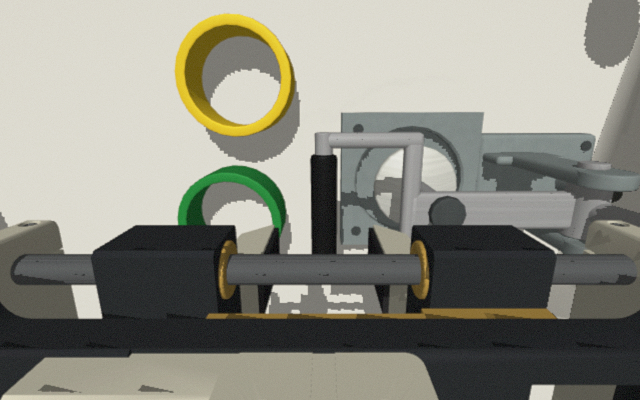

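The wrist view shows the black handle bar centred (columns 311–337) between the open fingers (edges at 275 and 372), running parallel to the pads. Next I descend and close lightly.

jog_arm(plan=[0,0.001,0.02,0,0,0,0.5,0,0,0.025,0,0,0,0.5,0,0,0.02,0,0,0,0.5,0,0,0.012,0,0,0,0.5,0,0,0,0,0,0,0.5], force=10)

```text
time: 4.25
ee_pos: [460.4, -59.1, 271.3]
ee_rot: [-3.137, -0.001, 1.725]
contact_force: [-0.9, -0.3, 0.2]
grip_width: 45.9
finger_force: 0.0
```

jog_arm(plan=[0,0,0,0,0,0,0.35,0,0,0,0,0,0,0.3,0,0,0,0,0,0,0.26,0,0,0,0,0,0,0.22,0,0,0,0,0,0,0.18,0,0,0,0,0,0,0.1,0,0,0,0,0,0,0.1,0,0,0,0,0,0,0.1], force=10)

```text
time: 4.92
ee_pos: [461.3, -59.4, 274.3]
ee_rot: [-3.141, -0.0, 1.724]
contact_force: [-3.7, -0.5, 5.2]
grip_width: 17.8
finger_force: 10.0
```

Run:
```python
from h import *
s=get_state(); print({k:np.round(v,2) for k,v in s.items()})
```

```text
{'time': np.float64(4.92), 'q': array([ 0.02,  0.33,  0.06,  2.12, -0.03,  0.69,  0.25]), 'joint_vel': array([ 0., -0.,  0.,  0., -0.,  0.,  0.]), 'tau': array([ -0.41, -38.78,   0.43, -20.58,  -0.26,  -1.19,  -0.04]), 'ee_pos': array([461.34, -59.36, 274.28]), 'ee_rot': array([-3.14, -0.  ,  1.72]), 'contact_force': array([-3.66, -0.49,  5.16]), 'wrist_torque': array([-0.14,  0.81,  0.05]), 'finger_force': np.float64(10.0), 'grip_width': np.float64(17.76)}
```

jog_arm(plan=[0,0.0002,-0.009,0,0,0,0.1,0,0.0007,-0.009,0,0,0,0.1,0,0.0011,-0.0089,0,0,0,0.1,0,0.0016,-0.0089,0,0,0,0.1,0,0.002,-0.0088,0,0,0,0.1,0,0.0024,-0.0087,0,0,0,0.1], force=12)

```text
time: 5.42
ee_pos: [468.9, -58.1, 327.7]
ee_rot: [-3.139, -0.0, 1.724]
contact_force: [-4.0, -1.9, -2.2]
grip_width: 17.3
finger_force: 12.0
```

```bash
cat >> h.py <<'E'
def arm():
    s=get_state(); M=T(); p=np.array(s['ee_pos'])+159*M[:3,2]; d=p-np.array([461.3,-59.4,115.3])
    y=np.array([np.cos(.155),np.sin(.155),0]); a=180-d@y; h=d[2]; th=np.arctan2(h,a)
    F=np.array(s['contact_force']); t=y*np.sin(th)+np.array([0,0,np.cos(th)]); r=-y*np.cos(th)+np.array([0,0,np.sin(th)])
    print('t',s['time'],'theta',th.round(3),'rad',np.hypot(a,h).round(1),'Ftan',(F@t).round(2),'Frad',(F@r).round(2),'F',F.round(1),'p',p.round(1),'grip',round(s['grip_width'],1),np.round(s['ee_rot'],3),'y',F@np.cross([0,0,1],y).round(2), 'q',np.round(s['q'],2))
E
python3 -c "from h import *;arm()"
```

```text
t 5.4167 theta 0.3 rad 180.8 Ftan -3.34 Frad 3.39 F [-4.  -1.9 -2.2] p [468.5 -58.2 168.7] grip 17.3 [-3.139 -0.     1.724] y -1.2866126548509247 q [ 0.01  0.26  0.07  2.07 -0.02  0.82  0.24]
```

jog_arm(plan=[0,0.0029,-0.0085,0,0,0,0.1,0,0.0033,-0.0084,0,0,0,0.1,0,0.0037,-0.0082,0,0,0,0.1,0,0.0041,-0.008,0,0,0,0.1,0,0.0045,-0.0078,0,0,0,0.1,0,0.0049,-0.0075,0,0,0,0.1,0,0.0053,-0.0073,0,0,0,0.1,0,0.0056,-0.007,0,0,0,0.1,0,0.006,-0.0067,0,0,0,0.1,0,0.0063,-0.0064,0,0,0,0.1,0,0.0066,-0.0061,0,0,0,0.1,0,0.0069,-0.0058,0,0,0,0.1])

```text
time: 6.42
ee_pos: [526.3, -49.6, 416.7]
ee_rot: [-3.133, -0.001, 1.723]
contact_force: [-17.4, -3.0, 18.8]
grip_width: 17.3
finger_force: 12.1
```

```bash
python3 -c "from h import *;arm()"
```

```text
t 6.4167 theta 0.889 rad 183.4 Ftan -1.89 Frad 25.74 F [-17.4  -3.   18.8] p [525.  -49.7 257.7] grip 17.3 [-3.133e+00 -1.000e-03  1.723e+00] y -0.36443073728243386 q [-0.01  0.24  0.06  1.85 -0.02  1.06  0.21]
```

jog_arm(plan=[0,-0.0012,-0.0016,0,0,0,0.1,0,0,0,0,0,0,0.1])

```text
time: 6.58
ee_pos: [527.8, -49.2, 419.0]
ee_rot: [3.14, 0.0, 1.724]
contact_force: [-8.1, -1.2, 8.2]
grip_width: 17.8
finger_force: 12.0
```

```bash
python3 -c "from h import *;arm()"
```

```text
t 6.5833 theta 0.91 rad 183.3 Ftan -1.42 Frad 11.53 F [-8.1 -1.2  8.2] p [528.  -49.3 260. ] grip 17.8 [3.14  0.    1.724] y 0.046561809266543575 q [-0.01  0.24  0.06  1.85 -0.02  1.05  0.21]
```

jog_arm(plan=[0,0.0049,-0.0055,0,0,0,0.1,0,0.006,-0.0042,0,0,0,0.1,0,0.0062,-0.0039,0,0,0,0.1,0,0.0064,-0.0037,0,0,0,0.1,0,0.0065,-0.0034,0,0,0,0.1,0,0.0066,-0.0031,0,0,0,0.1,0,0,0,0,0,0,0.1])

```text
time: 7.17
ee_pos: [566.2, -43.0, 441.7]
ee_rot: [3.137, 0.001, 1.724]
contact_force: [-2.5, -2.0, 6.1]
grip_width: 17.7
finger_force: 12.0
```

```bash
python3 -c "from h import *;arm()"
```

```text
t 7.1667 theta 1.159 rad 182.7 Ftan -0.09 Frad 6.72 F [-2.5 -2.   6.1] p [566.9 -43.  282.7] grip 17.7 [3.137e+00 1.000e-03 1.724e+00] y -1.5829617878261941 q [-0.02  0.28  0.06  1.74 -0.02  1.12  0.2 ]
```

jog_arm(plan=[0,0.0067,-0.0032,0,0,0,0.1,0,0.0068,-0.0025,0,0,0,0.1,0,0.0069,-0.0022,0,0,0,0.1,0,0.0069,-0.0019,0,0,0,0.1,0,0.007,-0.0016,0,0,0,0.1,0,0.0071,-0.0014,0,0,0,0.1,0,0.0071,-0.0011,0,0,0,0.1,0,0.0072,-0.0008,0,0,0,0.1,0,0,0,0,0,0,0.1])

```text
time: 7.92
ee_pos: [620.6, -34.4, 454.7]
ee_rot: [3.14, 0.0, 1.724]
contact_force: [2.0, -0.6, -0.1]
grip_width: 17.7
finger_force: 12.0
```

```bash
python3 -c "from h import *;arm()"
```

```text
t 7.9167 theta 1.468 rad 181.4 Ftan 1.87 Frad -0.32 F [ 2.  -0.6 -0.1] p [620.8 -34.4 295.7] grip 17.7 [3.14  0.    1.724] y -0.8904126068571739 q [-0.03  0.37  0.06  1.58 -0.02  1.18  0.19]
```

The pull is now +1.9 N, so the arm is past balance. I'll open the jaws slightly so the handle only leans on the front finger. That way I can ease it down onto the buffer without ever being able to push it.

jog_arm(plan=[0,0,0,0,0,0,0.2,0,0,0,0,0,0,0.22,0,0,0,0,0,0,0.24,0,0,0,0,0,0,0.26,0,0,0,0,0,0,0.28,0,0,0,0,0,0,0.3,0,0,0,0,0,0,0.32,0,0,0,0,0,0,0.32])

```text
time: 8.58
ee_pos: [619.0, -34.7, 454.9]
ee_rot: [3.141, -0.0, 1.724]
contact_force: [1.8, 0.3, -0.3]
grip_width: 29.3
finger_force: 0.8
```

```bash
python3 -c "from h import *;arm()"
```

```text
t 8.5833 theta 1.459 rad 181.8 Ftan 1.77 Frad -0.52 F [ 1.8  0.3 -0.3] p [619.1 -34.6 295.9] grip 29.3 [ 3.141 -0.     1.724] y 0.07256911691993626 q [-0.03  0.37  0.06  1.59 -0.02  1.18  0.19]
```

jog_arm(plan=[0,0.003,0,0,0,0,0.32,0,0.0035,0,0,0,0,0.32,0,0.0035,0,0,0,0,0.32,0,0.003,0,0,0,0,0.32,0,0.002,0,0,0,0,0.32,0,0,0,0,0,0,0.32])

```text
time: 9.08
ee_pos: [634.5, -32.3, 454.7]
ee_rot: [3.141, -0.0, 1.724]
contact_force: [2.2, 0.8, -1.0]
grip_width: 29.4
finger_force: 1.0
```

jog_arm(plan=[0,0.002,0,0,0,0,0.32,0,0.002,0,0,0,0,0.32,0,0.002,0,0,0,0,0.32,0,0,0,0,0,0,0.32,0,0,0,0,0,0,0.32])

```text
time: 9.5
ee_pos: [639.9, -31.7, 454.6]
ee_rot: [-3.141, -0.0, 1.724]
contact_force: [1.6, 1.5, -0.8]
grip_width: 29.1
finger_force: 1.0
```

jog_arm(plan=[0,0.002,0,0,0,0,0.32,0,0.002,0.0005,0,0,0,0.32,0,0.002,0,0,0,0,0.32,0,0,0,0,0,0,0.32,0,0,0,0,0,0,0.32])

```text
time: 9.92
ee_pos: [645.9, -30.9, 454.3]
ee_rot: [3.141, 0.0, 1.724]
contact_force: [2.2, 0.7, -0.6]
grip_width: 29.4
finger_force: 1.1
```

jog_arm(plan=[0,0.002,0,0,0,0,0.32,0,0.002,0.0005,0,0,0,0.32,0,0.002,0,0,0,0,0.32,0,0,0,0,0,0,0.32,0,0,0,0,0,0,0.32])

```text
time: 10.33
ee_pos: [651.9, -29.9, 453.8]
ee_rot: [3.141, 0.0, 1.724]
contact_force: [2.5, -0.3, -1.1]
grip_width: 29.4
finger_force: 1.2
```

jog_arm(plan=[0,0.002,0.0005,0,0,0,0.32,0,0.002,0.0005,0,0,0,0.32,0,0.002,0,0,0,0,0.32,0,0,0,0,0,0,0.32,0,0,0,0,0,0,0.32])

```text
time: 10.75
ee_pos: [657.8, -29.0, 452.7]
ee_rot: [3.142, 0.0, 1.724]
contact_force: [3.0, 0.8, -0.5]
grip_width: 29.7
finger_force: 1.2
```

jog_arm(plan=[0,0.002,0.0005,0,0,0,0.32,0,0.002,0.0005,0,0,0,0.32,0,0.002,0,0,0,0,0.32,0,0,0,0,0,0,0.32,0,0,0,0,0,0,0.32])

```text
time: 11.17
ee_pos: [663.7, -28.0, 451.6]
ee_rot: [-3.141, -0.0, 1.724]
contact_force: [1.7, -0.2, -0.8]
grip_width: 29.2
finger_force: 1.2
```

jog_arm(plan=[0,0.002,0.0005,0,0,0,0.32,0,0.002,0.0005,0,0,0,0.32,0,0.002,0.0005,0,0,0,0.32,0,0,0,0,0,0,0.32,0,0,0,0,0,0,0.32])

```text
time: 11.58
ee_pos: [669.2, -27.0, 450.0]
ee_rot: [-3.14, -0.0, 1.724]
contact_force: [-0.3, 0.1, -0.1]
grip_width: 29.5
finger_force: 0.0
```

The pull has dropped to zero, so the arm rests on its buffer and both fingers are free of the bar. I'll open, lift off and check.

jog_arm(plan=[0,0.001,0,0,0,0,0.38,0,0.001,0,0,0,0,0.44,0,0,0,0,0,0,0.48,0,0,-0.01,0,0,0,0.5,0,0,-0.02,0,0,0,0.5,0,0,-0.03,0,0,0,0.5,0,0,-0.02,0,0,0,0.5,0,0,0,0,0,0,0.5])

```text
time: 12.25
ee_pos: [672.1, -27.0, 537.2]
ee_rot: [3.132, 0.001, 1.724]
contact_force: [0.2, 0.9, 0.3]
grip_width: 46.2
finger_force: 0.0
```

Run:
```python
from h import *
arm(); print(np.round(get_calibration('wrist')['T_tool_cam'],2)); print(np.round(get_calibration('wrist')['K'],1))
snap('scene','s1.png')
print([(np.round(d['centre'],1).tolist(),round(d['p'],2)) for d in place_of('handle','scene')])
print([(np.round(d['centre'],1).tolist(),round(d['p'],2)) for d in place_of('seat','scene')])
a=cv2.imread('pics/s1.png')[100:325,205:405]; cv2.imwrite('pics/c1.png',cv2.resize(a,(533,600)))
```

```text
t 12.25 theta 1.702 rad 265.2 Ftan 0.25 Frad 0.37 F [0.2 0.9 0.3] p [673.7 -27.  378.2] grip 46.2 [3.132e+00 1.000e-03 1.724e+00] y 0.8883635718985078 q [-0.04  0.42  0.07  1.33 -0.03  1.38  0.17]
[[-0.   -0.97 -0.25 67.96]
 [ 1.   -0.   -0.    0.52]
 [ 0.   -0.25  0.97 19.69]
 [ 0.    0.    0.    1.  ]]
[[326.7   0.  323.2]
 [  0.  326.7 195.3]
 [  0.    0.    1. ]]
[]
[([540.0, -42.7, 11.2], 0.81), ([540.6, -45.6, -1.4], 0.68)]
```

View pics/c1.png

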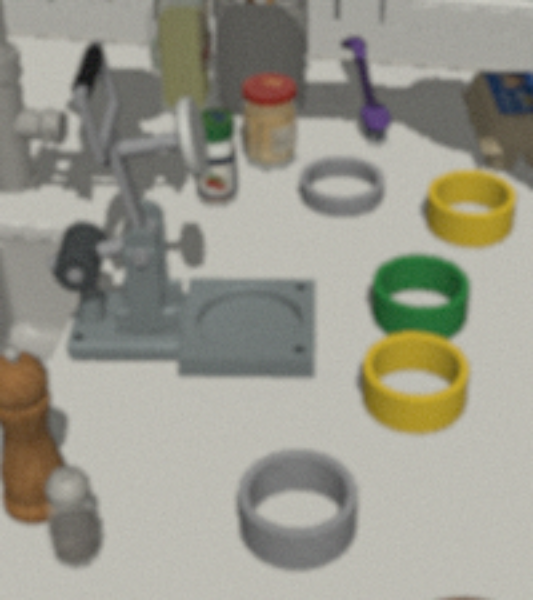

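The crop shows the arm resting open with its tail weight on the stop at crop (85,270). The recess is free at (250,320) and the tall ring stands untouched at (298,510). Next I turn the gripper and go to look at the ring.

jog_arm(plan=[0,0,0,0,0,-0.12,0.5,0,0,0,0,0,-0.12,0.5,0,0,0,0,0,-0.12,0.5,0,0,0,0,0,-0.12,0.5,0,0,0,0,0,-0.12,0.5,0,0,0,0,0,-0.12,0.5,0,0,0,0,0,-0.12,0.5,0,0,0,0,0,-0.12,0.5,0,0,0,0,0,-0.12,0.5,0,0,0,0,0,-0.12,0.5,0,0,0,0,0,-0.12,0.5,0,0,0,0,0,-0.12,0.5,0,0,0,0,0,-0.12,0.5,0,0,0,0,0,-0.01,0.5])

```text
time: 13.57
ee_pos: [671.2, -26.9, 528.6]
ee_rot: [3.141, -0.003, -2.985]
contact_force: [-0.8, -0.0, 0.3]
grip_width: 46.1
finger_force: 0.0
```

jog_arm(plan=[0.0195,0.0337,0,0,0,0,0.5,0.0195,0.0337,0,0,0,0,0.5,0.0195,0.0337,0,0,0,0,0.5,0.0195,0.0337,0,0,0,0,0.5,0.0195,0.0337,0,0,0,0,0.5,0.0195,0.0337,0,0,0,0,0.5,0,0,0.031,0,0,0,0.5,0,0,0.031,0,0,0,0.5,0,0,0.031,0,0,0,0.5,0,0,0.031,0,0,0,0.5,0,0,0.031,0,0,0,0.5,0,0,0.031,0,0,0,0.5,0,0,0,0,0,0,0.5,0,0,0,0,0,0,0.5])

```text
time: 14.73
ee_pos: [524.2, 155.0, 342.6]
ee_rot: [-3.141, -0.005, -2.991]
contact_force: [0.3, -0.8, 0.7]
grip_width: 46.0
finger_force: 0.0
```

Run:
```python
from h import *
s=get_state(); print({k:np.round(s[k],3) for k in('time','q','ee_pos','ee_rot')})
KV=cam('wrist'); snap('wrist','w2.png')
for o in outline_of('tall_ring','wrist')[:4]:
    m=o['pixels']; ys,xs=np.nonzero(m)
    print(o['p'],xs.min(),xs.max(),ys.min(),ys.max(),m.sum())
print([(np.round(d['centre'],1).tolist(),round(d['p'],2)) for d in place_of('tall_ring','wrist')])
print(proj('wrist',(452,198,42),KV))
```

```text
{'time': np.float64(14.733), 'q': array([-0.086,  0.376, -0.306,  1.872,  0.139,  0.92 ,  1.264]), 'ee_pos': array([524.158, 154.978, 342.65 ]), 'ee_rot': array([-3.141, -0.005, -2.991])}
0.94 328 445 51 171 5514
0.75 127 255 0 50 3153
0.68 0 104 0 36 2743
[]
[386.79869458 114.77198867]
```

View pics/w2.png

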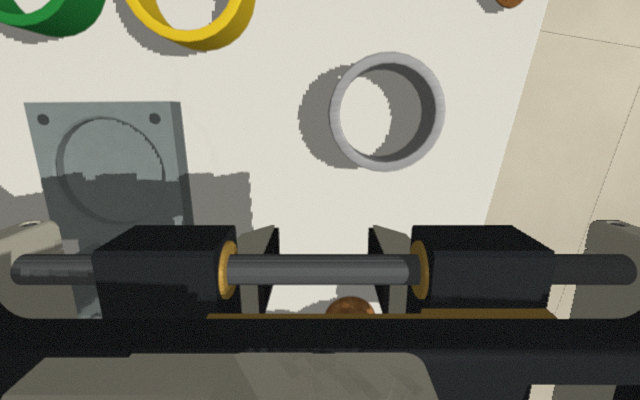

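The wrist view shows the grey tall ring whole (centre about (387,112)) and the recess of the base at about (110,170). I'll fit both models to the pixels.

```bash
cat >> h.py <<'E'
from scipy.optimize import minimize
A=np.linspace(0,2*np.pi,120,endpoint=False)
def circ(c,r,z): return np.c_[c[0]+r*np.cos(A),c[1]+r*np.sin(A),np.full(120,z)]
def projs(P,KV):
    K,V=KV; q=(P@V[:3,:3].T+V[:3,3])@K.T; return q[:,:2]/q[:,2:]
def fit_ring(mask,KV,c0,h,z0=0):
    m=mask.astype(np.uint8); k,_=cv2.findContours(m,cv2.RETR_EXTERNAL,cv2.CHAIN_APPROX_NONE); k=max(k,key=cv2.contourArea)
    f=np.zeros_like(m); cv2.drawContours(f,[k],-1,1,-1); f=cv2.resize(f*255,None,fx=4,fy=4,interpolation=cv2.INTER_LINEAR)>127
    def cost(c):
        p=np.vstack([projs(circ(c,49,z0),KV),projs(circ(c,49,z0+h),KV)]); H=cv2.convexHull((p*4+1.5).astype(np.float32)).round().astype(np.int32)
        g=np.zeros(f.shape,np.uint8); cv2.fillPoly(g,[H],1); return np.logical_xor(g>0,f).sum()/f.sum()
    r=minimize(cost,c0,method='Nelder-Mead',options=dict(initial_simplex=[c0,[c0[0]+6,c0[1]],[c0[0],c0[1]+6]],xatol=.1)); return r.x.round(1),round(r.fun,3)
def fit_seat(im,KV,c0=(541,-46)):
    g=cv2.GaussianBlur(cv2.cvtColor(im,cv2.COLOR_RGB2GRAY).astype(np.float32),(0,0),1); gr=np.hypot(cv2.Sobel(g,5,1,0),cv2.Sobel(g,5,0,1))
    S=lambda P:np.minimum(cv2.remap(gr,projs(P,KV).astype(np.float32)[None],None,cv2.INTER_LINEAR),60).mean()
    B=[(S(circ((x,y),53,22)),x,y) for x in np.arange(c0[0]-8,c0[0]+8.1,.5) for y in np.arange(c0[1]-8,c0[1]+8.1,.5)]
    B.sort(reverse=True); return np.round(B[0],1),np.mean(B[:8],0).round(1)
E
python3 - <<'E'
from h import *
KW=cam('wrist'); iw=cv2.imread('pics/w2.png')[:,:,::-1].copy()
print('wrist',fit_ring(outline_of('tall_ring','wrist')[0]['pixels'],KW,[452,198],42),fit_seat(iw,KW))
for n in('top','scene'):
    im=capture(n); K=cam(n)
    o=[q for q in outline_of('tall_ring',n) if q['pixels'][tuple(np.round(projs(circ((452,198),44.5,42),K)).astype(int)[:,::-1].T)].mean()>.3]
    print(n,[fit_ring(q['pixels'],K,[452,198],42) for q in o],fit_seat(im,K))
E
```

```text
wrist (array([455.6, 199.5]), np.float64(0.013)) (array([ 38.5, 548.5, -44. ]), array([ 37. , 548.4, -43.9]))
top [(array([455., 189.]), np.float64(4.421))] (array([ 23.2, 542.5, -44.5]), array([ 23.2, 542.2, -44.5]))
scene [(array([447.5, 194.8]), np.float64(0.055))] (array([ 41.6, 533. , -38. ]), array([ 41. , 533.2, -38.8]))
```

jog_arm(plan=[0,0,0,0,-0.117,0,0.5,0,0,0,0,-0.117,0,0.5,0,0,0,0,-0.117,0,0.5,0,0,0,0,0,0,0.5])

```text
time: 15.47
ee_pos: [523.9, 155.3, 344.8]
ee_rot: [-3.142, 0.356, -2.988]
contact_force: [-1.1, -0.9, -0.2]
grip_width: 45.7
finger_force: 0.0
```

```bash
cat >> h.py <<'E'
def go(c,rz,gz):
    "tool-axes shift (mm) bringing grasp point to side of ring centre c, height gz"
    M=T(); y=M[:3,1]*1; y[2]=0; y/=np.linalg.norm(y)
    g=np.array([c[0],c[1],gz])-44.5*y; p=M[:3,3]+159*M[:3,2]; d=g-p
    print('grasp',p.round(1),'want',g.round(1),'tool',(M[:3,:3].T@d).round(1),'up10 in tool',(M[:3,:3].T@[0,0,10]).round(2),'z',M[:3,2].round(3),'y',M[:3,1].round(3))
E
python3 - <<'E'
from h import *
go((455,199),0,80); go((455,199),0,38)
E
```

```text
grasp [578.6 163.7 195.7] want [461.8 155.   80. ] tool [149.8   9.2  67.8] up10 in tool [-3.48 -0.   -9.37] z [ 0.344  0.053 -0.937] y [-0.153  0.988 -0.   ]
grasp [578.6 163.7 195.7] want [461.8 155.   38. ] tool [164.4   9.2 107.2] up10 in tool [-3.48 -0.   -9.37] z [ 0.344  0.053 -0.937] y [-0.153  0.988 -0.   ]
```

jog_arm(plan=[0.025,0.0015,0.0113,0,0,0,0.5,0.025,0.0015,0.0113,0,0,0,0.5,0.025,0.0015,0.0113,0,0,0,0.5,0.025,0.0015,0.0113,0,0,0,0.5,0.025,0.0015,0.0113,0,0,0,0.5,0.025,0.0015,0.0113,0,0,0,0.5,0,0,0,0,0,0,0.5,0,0,0,0,0,0,0.5])

```text
time: 16.13
ee_pos: [417.4, 146.6, 237.7]
ee_rot: [-3.135, 0.35, -2.988]
contact_force: [0.2, 0.2, 0.7]
grip_width: 45.9
finger_force: 0.0
```

Run:
```python
from h import *
go((455,199),0,38); print(get_state()['q'])
KV=cam('wrist'); snap('wrist','w3.png')
```

```text
grasp [471.4 154.   88.3] want [461.7 155.   38. ] tool [26.   2.7 44.1] up10 in tool [-3.42 -0.06 -9.4 ] z [ 0.339  0.046 -0.94 ] y [-0.151  0.989 -0.006]
[-0.34235458  0.31851154 -0.11076433  2.33122175  0.72211762  0.20956646
  0.59389814]
```

View pics/w3.png

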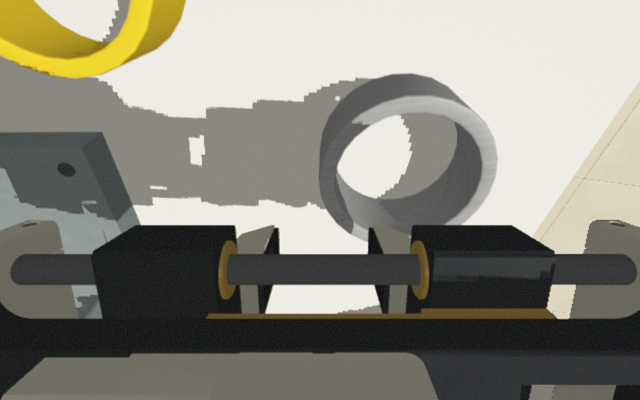

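The wrist joint (q6) is near its limit at this tilt, so I'll reduce the tilt to about 0.2. That is still enough to clear the open disc when placing.

jog_arm(plan=[0,0,0,0,0.075,0,0.5,0,0,0,0,0.075,0,0.5,0,0,0,0,0,0,0.5,0,0,0,0,0,0,0.5])

```text
time: 16.52
ee_pos: [419.2, 146.1, 238.8]
ee_rot: [-3.14, 0.206, -2.994]
contact_force: [0.4, -1.0, 1.0]
grip_width: 46.1
finger_force: 0.0
```

Run:
```python
from h import *
go((455,199),0,60);go((455,199),0,38); print(get_state()['q'])
KV=cam('wrist'); capture('wrist')
print(fit_ring(outline_of('tall_ring','wrist')[0]['pixels'],KV,[455,199],42))
```

```text
grasp [451.5 150.5  83.1] want [461.5 155.   60. ] tool [-5.6  3.  24.8] up10 in tool [-2.05 -0.02 -9.79] z [ 0.203  0.028 -0.979] y [-0.146  0.989 -0.002]
grasp [451.5 150.5  83.1] want [461.5 155.   38. ] tool [-1.1  3.  46.3] up10 in tool [-2.05 -0.02 -9.79] z [ 0.203  0.028 -0.979] y [-0.146  0.989 -0.002]
[-0.10090635  0.35350953 -0.35975313  2.26180632  0.49287827  0.38982339
  0.84680451]
(array([ 782. , -198.3]), np.float64(1.0))
```

jog_arm(plan=[-0.003,0.0015,0.012,0,0,0,0.5,-0.003,0.0015,0.013,0,0,0,0.5,0.0015,0,0.007,0,0,0,0.5,0.0015,0,0.007,0,0,0,0.5,0.0015,0,0.0073,0,0,0,0.5,0,0,0,0,0,0,0.5])

```text
time: 17.12
ee_pos: [426.2, 150.6, 191.4]
ee_rot: [-3.137, 0.2, -2.989]
contact_force: [-0.0, -0.0, -0.2]
grip_width: 46.3
finger_force: 0.0
```

Run:
```python
from h import *
go((455.5,199.3),0,38); s=get_state(); print(s['q'],s['contact_force'])
```

```text
grasp [457.6 154.6  35.6] want [462.2 155.3  38. ] tool [-5.1 -0.1 -1.5] up10 in tool [-1.99 -0.05 -9.8 ] z [ 0.197  0.025 -0.98 ] y [-0.151  0.989 -0.005]
[-0.21044452  0.46198089 -0.24333412  2.25732133  0.60927498  0.2905429
  0.73039298] [-0.00212353 -0.0260818  -0.17135161]
```

jog_arm(plan=[-0.005,0,-0.0015,0,0,0,0.5,0,0,0,0,0,0,0.45,0,0,0,0,0,0,0.3,0,0,0,0,0,0,0.2,0,0,0,0,0,0,0.15,0,0,0,0,0,0,0.1,0,0,0,0,0,0,0.04,0,0,0,0,0,0,0.04,0,0,0,0,0,0,0.04], force=10)

```text
time: 17.87
ee_pos: [431.7, 151.5, 195.1]
ee_rot: [-3.138, 0.202, -2.99]
contact_force: [-0.5, 0.4, 1.5]
grip_width: 8.2
finger_force: 10.0
```

jog_arm(plan=[0,0,0,0,0,0,0.04,0,0,0,0,0,0,0.04,0,0,0,0,0,0,0.04], force=30)

```text
time: 18.12
ee_pos: [431.7, 151.5, 195.1]
ee_rot: [-3.138, 0.202, -2.99]
contact_force: [-0.8, -1.3, 3.0]
grip_width: 7.9
finger_force: 30.0
```

Run:
```python
from h import *
go((455.5,199.3),0,38); s=get_state(); print(s['q'],s['contact_force'])
```

```text
grasp [463.4 155.7  39.3] want [462.2 155.3  38. ] tool [ 1.5 -0.2  1.1] up10 in tool [-2.01 -0.04 -9.8 ] z [ 0.199  0.026 -0.98 ] y [-0.15   0.989 -0.004]
[-0.19522088  0.46037928 -0.25740994  2.24484729  0.59960901  0.30399897
  0.74461014] [-0.84432    -1.29806305  2.95813053]
```

jog_arm(plan=[-0.0015,0,-0.007,0,0,0,0.04,-0.0035,0,-0.017,0,0,0,0.04,-0.0035,0,-0.017,0,0,0,0.04,-0.0035,0,-0.017,0,0,0,0.04,-0.0035,0,-0.017,0,0,0,0.04,0,0,0,0,0,0,0.04])

```text
time: 18.62
ee_pos: [432.9, 152.4, 274.6]
ee_rot: [-3.139, 0.207, -2.99]
contact_force: [1.0, 0.5, -1.4]
grip_width: 8.3
finger_force: 30.0
```

Run:
```python
from h import *
go((543,-45),0,100); s=get_state(); print(s['grip_width'],s['contact_force'],s['wrist_torque'])
```

```text
grasp [465.3 156.8 119. ] want [549.7 -89.  100. ] tool [ -41.5 -255.6   28.9] up10 in tool [-2.06 -0.03 -9.79] z [ 0.204  0.028 -0.979] y [-0.15   0.989 -0.003]
8.28026155621503 [ 0.99378581  0.53899452 -1.43381441] [-0.0045215   0.24669006 -0.04193166]
```

jog_arm(plan=[-0.0054,-0.02,0.0024,0,0,0,0.04,-0.0054,-0.032,0.0024,0,0,0,0.04,-0.0054,-0.035,0.0024,0,0,0,0.04,-0.0054,-0.036,0.0024,0,0,0,0.04,-0.0054,-0.036,0.0024,0,0,0,0.04,-0.0054,-0.036,0.0024,0,0,0,0.04,-0.0054,-0.035,0.0024,0,0,0,0.04,-0.0054,-0.026,0.0024,0,0,0,0.04,0,0,0,0,0,0,0.04,0,0,0,0,0,0,0.04])

```text
time: 19.45
ee_pos: [515.6, -96.7, 261.4]
ee_rot: [-3.138, 0.201, -2.995]
contact_force: [-1.2, 0.6, -2.2]
grip_width: 8.0
finger_force: 30.0
```

Run:
```python
from h import *
go((542.5,-45.5),0,84); s=get_state(); print(s['time'],s['grip_width'],s['q'])
a=snap('scene','s2.png')[110:270,190:390]; b=snap('top','t2.png')[110:270,230:430]
cv2.imwrite('pics/c2.png',cv2.resize(np.hstack([a,b])[:,:,::-1],(800,320),interpolation=cv2.INTER_CUBIC))
p=np.array(s['ee_pos'])+159*T()[:3,2]; bot=p[2]-39.3
c0=(p+44.5*T()[:3,1])[:2]; print('pred centre',c0,bot)
for n in('scene','top'):
    K=cam(n); 
    for o in outline_of('tall_ring',n)[:4]:
        m=o['pixels']; u,v=projs(circ(c0,44.5,bot+40),K).round().astype(int).T
        if m[v,u].mean()>.4: print(n,o['p'],fit_ring(m,K,list(c0),42,bot),m.sum())
    print(n,'seat',[(np.round(d['centre'],1).tolist(),round(d['p'],2)) for d in place_of('seat',n)])
```

```text
grasp [547.  -92.6 105.6] want [549.  -89.5  84. ] tool [ 2.   2.8 21.6] up10 in tool [-1.99 -0.03 -9.8 ] z [ 0.198  0.026 -0.98 ] y [-0.145  0.989 -0.003]
19.45 8.042333064932626 [ 0.54465968  0.44062627 -0.46639957  2.05958287  0.29392589  0.50508507
  1.60811786]
pred centre [540.27496176 -48.33500614] 66.3064014803091
scene 0.72 (array([536.2, -49.2]), np.float64(0.236)) 881
scene seat [([543.5, -42.9, 11.0], 0.94), ([627.6, -289.1, 5.7], 0.55)]
top seat [([541.1, -44.4, 9.9], 0.71)]
```

View pics/c2.png

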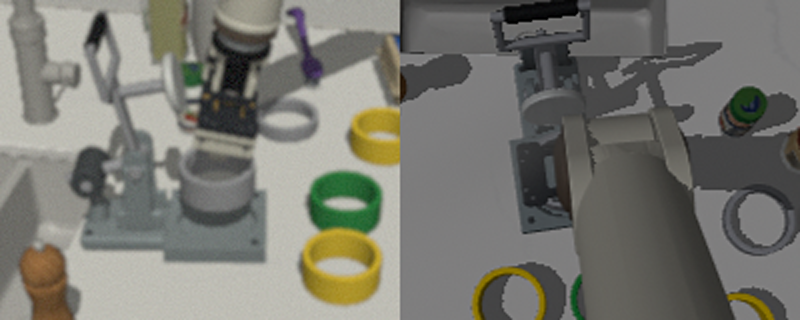

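The left half (scene) shows the ring held level above the recess, with the gripper clear of the disc. The right half (top) is mostly covered by the arm. I'll lower it to just above the base.

jog_arm(plan=[0.0014,0.0008,0.009,0,0,0,0.04,0.0014,0.0008,0.009,0,0,0,0.04,0.0014,0.0008,0.009,0,0,0,0.04,0.0014,0.0008,0.009,0,0,0,0.04,0,0,0,0,0,0,0.04,0,0,0,0,0,0,0.04])

```text
time: 20.25
ee_pos: [516.6, -90.7, 224.9]
ee_rot: [-3.139, 0.2, -2.99]
contact_force: [0.3, 0.4, -1.4]
grip_width: 8.1
finger_force: 30.0
```

```bash
cat >> h.py <<'E'
def st():
    s=get_state(); M=T(); p=M[:3,3]+159*M[:3,2]
    print(round(s['time'],2),'ring c',(p+44.5*M[:3,1])[:2].round(1),'bottom',round(p[2]-39.3,1),'F',np.round(s['contact_force'],1),'M',np.round(s['wrist_torque'],2),'w',round(s['grip_width'],1),'rot',np.round(s['ee_rot'],3))
E
python3 - <<'E'
from h import *
st(); im=snap('scene','s3.png')
cv2.imwrite('pics/c3.png',cv2.resize(im[170:245,260:360,::-1],(800,600),interpolation=cv2.INTER_CUBIC))
E
```

```text
20.25 ring c [541.2 -42.4] bottom 29.8 F [ 0.3  0.4 -1.4] M [-0.06  0.31 -0.01] w 8.1 rot [-3.139  0.2   -2.99 ]
```

View pics/c3.png

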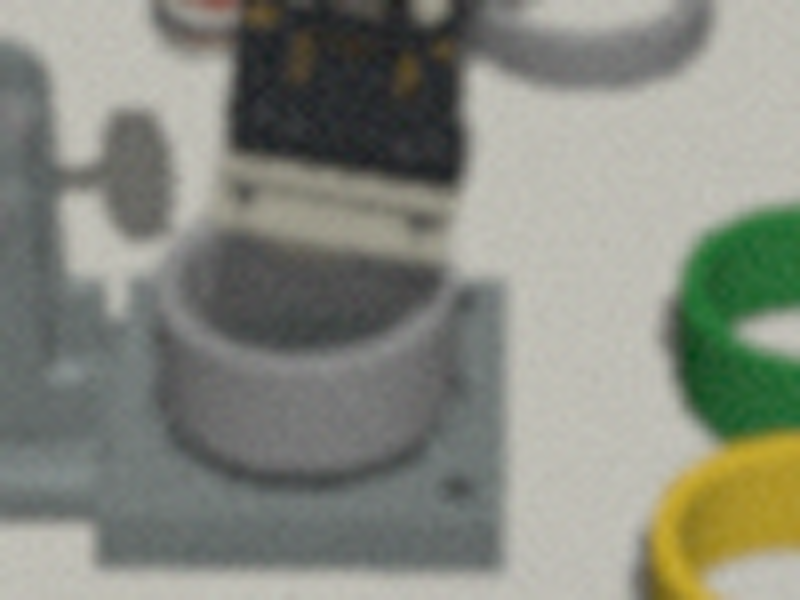

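Run:
```python
from h import *
K=cam('scene'); im=cv2.imread('pics/s3.png')
y=np.array([np.cos(.155),np.sin(.155)]); n=np.array([-y[1],y[0]])
c=np.array([541.6,-45])
def base(c): return np.array([np.r_[c+65*(a*y+b*n),z] for a,b,z in((-1,1,0),(1,1,0),(-1,-1,22),(-1,1,22),(1,1,22))])
print('pred base frontR,frontL bottom, rearR top',projs(base(c),K).round(1).tolist()); print('meas [322.9,241],[272.1,240.4],[323.5,205.4]')
for rc in((541.2,-42.4),(545,-42.4),(541.2,-38.4)):
    r=np.vstack([projs(circ(rc,49,29.8+h),K) for h in(0,42)]); print('ring',rc,'cols',r[:,0].min().round(1),r[:,0].max().round(1),'maxrow',r[:,1].max().round(1))
print('meas cols 279.8 316.5 maxrow 229.3')
r=projs(base(c+[4,0]),K)-projs(base(c),K); print('dx4',r[0]); r=projs(base(c+[0,4]),K)-projs(base(c),K); print('dy4',r[0])
```

```text
pred base frontR,frontL bottom, rearR top [[321.9, 241.9], [271.0, 241.3], [322.5, 204.8], [322.0, 235.3], [270.5, 234.7]]
meas [322.9,241],[272.1,240.4],[323.5,205.4]
ring (541.2, -42.4) cols 277.9 316.1 maxrow 229.2
ring (545, -42.4) cols 276.4 314.7 maxrow 229.1
ring (541.2, -38.4) cols 277.5 315.8 maxrow 230.2
meas cols 279.8 316.5 maxrow 229.3
dx4 [-1.54969282 -0.17689724]
dy4 [-0.25888376  1.01529203]
```

The crop shows the ring level, just over the recess and slightly towards +y. By my pixel comparison it needs about 3 mm in −y and 1 mm in +x. I'll correct that and descend by feel.

jog_arm(plan=[-0.001,-0.0015,0,0,0,0,0.04,0,-0.0015,0,0,0,0,0.04,0.0006,0,0.003,0,0,0,0.04,0.0006,0,0.003,0,0,0,0.04,0,0,0,0,0,0,0.04,0,0,0,0,0,0,0.04], force=20)

```text
time: 20.8
ee_pos: [518.4, -94.0, 220.0]
ee_rot: [-3.138, 0.202, -2.99]
contact_force: [-0.4, -0.1, -2.2]
grip_width: 8.0
finger_force: 20.0
```

jog_arm(plan=[0.0003,0,0.0015,0,0,0,0.04,0.0003,0,0.0015,0,0,0,0.04,0,0,0,0,0,0,0.04])

```text
time: 21.05
ee_pos: [518.5, -93.9, 216.8]
ee_rot: [-3.138, 0.202, -2.99]
contact_force: [-0.1, 0.3, -3.2]
grip_width: 8.0
finger_force: 20.0
```

```bash
python3 -c "from h import *;st()"
```

```text
21.05 ring c [543.4 -45.7] bottom 21.8 F [-0.1  0.3 -3.2] M [-0.12  0.33  0.05] w 8.0 rot [-3.138  0.202 -2.99 ]
```

jog_arm(plan=[0.0013,0,0.0015,0,0,0,0.04,0.0003,0,0.0015,0,0,0,0.04,0,0,0,0,0,0,0.04,0,0,0,0,0,0,0.04])

```text
time: 21.38
ee_pos: [517.6, -94.1, 213.7]
ee_rot: [-3.138, 0.202, -2.99]
contact_force: [-0.3, -0.3, -1.3]
grip_width: 7.9
finger_force: 20.0
```

```bash
python3 -c "from h import *;st()"
```

```text
21.38 ring c [542.5 -45.9] bottom 18.7 F [-0.3 -0.3 -1.3] M [-0.03  0.32  0.01] w 7.9 rot [-3.138  0.202 -2.99 ]
```

jog_arm(plan=[0.0003,0,0.0015,0,0,0,0.04,0.0003,0,0.0015,0,0,0,0.04,0,0,0,0,0,0,0.04,0,0,0,0,0,0,0.04])

```text
time: 21.72
ee_pos: [517.6, -94.1, 210.7]
ee_rot: [-3.138, 0.202, -2.99]
contact_force: [-0.4, 1.6, -1.9]
grip_width: 8.0
finger_force: 20.0
```

```bash
python3 -c "from h import *;st()"
```

```text
21.72 ring c [542.5 -45.9] bottom 15.6 F [-0.4  1.6 -1.9] M [-0.1   0.35  0.  ] w 8.0 rot [-3.138  0.202 -2.99 ]
```

Inside the recess with no contact force. I'll continue down to the floor.

jog_arm(plan=[0.0003,0,0.0015,0,0,0,0.04,0.0003,0,0.0015,0,0,0,0.04,0,0,0,0,0,0,0.04,0,0,0,0,0,0,0.04])

```text
time: 22.05
ee_pos: [517.6, -94.1, 207.6]
ee_rot: [-3.138, 0.202, -2.99]
contact_force: [0.8, 1.0, -2.5]
grip_width: 7.8
finger_force: 20.0
```

jog_arm(plan=[0.0002,0,0.001,0,0,0,0.04,0,0,0,0,0,0,0.04,0,0,0,0,0,0,0.04])

```text
time: 22.3
ee_pos: [517.7, -94.1, 206.7]
ee_rot: [-3.138, 0.202, -2.99]
contact_force: [0.4, 0.5, -2.2]
grip_width: 7.8
finger_force: 20.0
```

```bash
python3 -c "from h import *;st()"
```

```text
22.3 ring c [542.6 -45.9] bottom 11.6 F [ 0.4  0.5 -2.2] M [-0.09  0.3   0.02] w 7.8 rot [-3.138  0.202 -2.99 ]
```

jog_arm(plan=[0.0002,0,0.001,0,0,0,0.04,0,0,0,0,0,0,0.04,0,0,0,0,0,0,0.04])

```text
time: 22.55
ee_pos: [517.6, -94.1, 205.7]
ee_rot: [-3.138, 0.202, -2.99]
contact_force: [-0.1, 0.9, -1.7]
grip_width: 8.0
finger_force: 20.0
```

jog_arm(plan=[0.0001,0,0.0006,0,0,0,0.04,0,0,0,0,0,0,0.04,0,0,0,0,0,0,0.04])

```text
time: 22.8
ee_pos: [517.8, -94.2, 205.2]
ee_rot: [-3.138, 0.202, -2.99]
contact_force: [-0.7, -1.2, 0.7]
grip_width: 7.8
finger_force: 20.0
```

```bash
python3 -c "from h import *;st()"
```

```text
22.8 ring c [542.8 -46. ] bottom 10.2 F [-0.7 -1.2  0.7] M [0.04 0.41 0.02] w 7.8 rot [-3.138  0.202 -2.99 ]
```

jog_arm(plan=[0.0001,0,0.0005,0,0,0,0.04,0,0,0,0,0,0,0.04,0,0,0,0,0,0,0.04], force=10)

```text
time: 23.05
ee_pos: [517.8, -94.1, 205.1]
ee_rot: [-3.137, 0.203, -2.99]
contact_force: [-2.3, -0.4, 6.0]
grip_width: 8.2
finger_force: 10.0
```

```bash
python3 -c "from h import *;st()"
```

```text
23.05 ring c [542.9 -46. ] bottom 10.1 F [-2.3 -0.4  6. ] M [0.08 0.61 0.09] w 8.2 rot [-3.137  0.203 -2.99 ]
```

The ring is on the floor at z ≈ 10 with a light 6 N. I'll release slowly and retract along the world vertical.

jog_arm(plan=[0,0,0,0,0,0,0.08,0,0,0,0,0,0,0.12,0,0,0,0,0,0,0.2,0,0,0,0,0,0,0.3,0,0,0,0,0,0,0.4,0,0,0,0,0,0,0.45,-0.002,0,-0.0098,0,0,0,0.45,-0.004,0,-0.0196,0,0,0,0.45,-0.004,0,-0.0196,0,0,0,0.45,0.016,0,-0.02,0,0,0,0.45,0.02,0,-0.02,0,0,0,0.45,0.02,0,-0.02,0,0,0,0.45,0.02,0,-0.02,0,0,0,0.45,0.005,0,-0.02,0,0,0,0.45,0,0,0,0,0,0,0.45,0,0,0,0,0,0,0.45])

```text
time: 24.38
ee_pos: [419.4, -109.0, 337.8]
ee_rot: [-3.135, 0.205, -2.991]
contact_force: [0.2, 0.2, -0.1]
grip_width: 41.6
finger_force: 0.0
```

Run:
```python
from h import *
st(); a=snap('scene','s4.png')[110:260,190:390]; K=cam('scene')
cv2.imwrite('pics/c4.png',cv2.resize(a[:,:,::-1],(800,600),interpolation=cv2.INTER_CUBIC))
for n in('scene','wrist'):
    if n=='wrist': K=cam(n); capture(n)
    for o in outline_of('tall_ring',n)[:4]:
        v,u=np.nonzero(o['pixels']); c=ray(n,u.mean(),v.mean(),35,K); 
        if np.hypot(*(c[:2]-[542,-46]))<40: print(n,[ (z,fit_ring(o['pixels'],K,[542.,-46.],42,z)) for z in(6,10,14,22)])
```

```text
24.38 ring c [444.9 -61.2] bottom 142.8 F [ 0.2  0.2 -0.1] M [-0.    0.18 -0.04] w 41.6 rot [-3.135  0.205 -2.991]
scene [(6, (array([542.5, -58.3]), np.float64(0.09))), (10, (array([542. , -52.4]), np.float64(0.1))), (14, (array([540.2, -50. ]), np.float64(0.106))), (22, (array([538.4, -38.9]), np.float64(0.127)))]
wrist [(6, (array([546.7, -45. ]), np.float64(2.464))), (10, (array([545.1, -45.5]), np.float64(2.553))), (14, (array([543.8, -45.9]), np.float64(2.647))), (22, (array([539.8, -48.6]), np.float64(2.858)))]
```

View pics/c4.png

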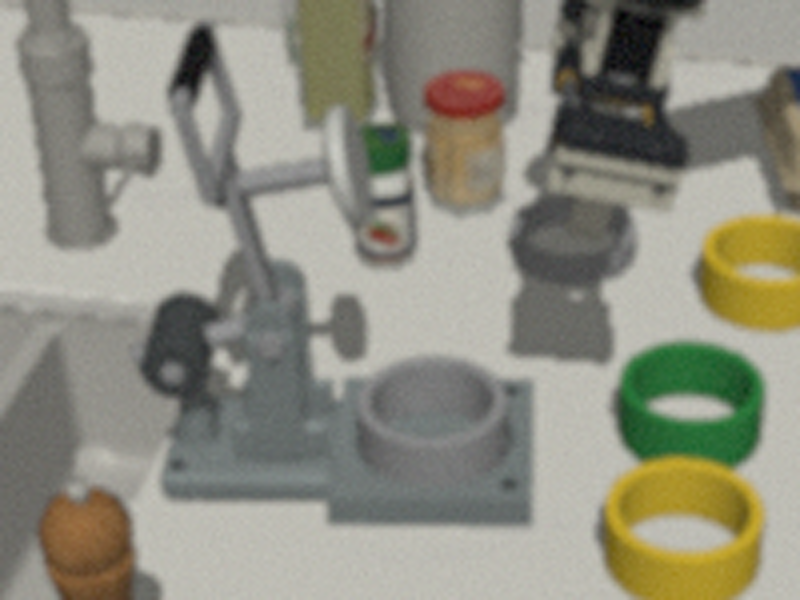

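The ring sits level in the recess at crop (430,415) and the arm rests open. The gripper is well clear and the bystanders are untouched, so I'm handing in.

```bash
python3 -c "from plant import *;print(hand_in())"
```

```text
the job is handed in; nothing more can be done
None
```

The press arm rests open on its rear buffer and the tall ring is seated flat on the recess floor, with the low ring and other things left alone; handed in at about 24 s, and the hand-in returned no verdict.

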